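Press a bronze bushing home in a sprung measuring nest

ROBOT

A 6-joint arm with a two-finger parallel gripper is mounted at the origin on the work surface. World frame = base frame: x ahead of the robot, y to its left, z up, the work surface at z = 0. Lengths are in m, angles in rad, forces in N, time in s.
With the tool pointing down it reaches from about 0.325 to 0.775 m from the base axis. Payload 5.5 kg.
Tool frame: the origin (TCP) lies midway between the tips of the shut fingers; the grasp point (between the pads) lies 19 mm behind it; y points along the fingers, z is the direction in which the jaws open and shut, and the axes are right-handed (so a half turn about y gives the same grasp; the last joint's range is limited). The gripper opens to 85 mm and grips with 20 to 120 N. Pads are 22 mm wide; open, the fingers measure 114 mm over their backs; the gripper's body (76 mm by 85 mm) begins 54 mm behind the grasp point. The pads swing forward as they close: fully open they stand 13 mm farther back than shut.
Start: joints at [1.244, 0.091, 1.231, -0, 1.82, -0.057], TCP at [0.16, 0.578, 0.231] pointing down, gripper open.
Joint ranges: [-2.87, 2.87], [-0.86, 2.18], [0.17, 2.46], [-1.51, 4.65], [0.06, 2.69], [-2.65, 2.65]. Speed limits (rad/s): [2.57, 2.57, 3.01, 3.14, 3.14, 3.14].

INTERFACE

Orientations are given as a unit quaternion [x, y, z, w].
In Python, from workcell import arm gives the robot as it stands.
- The arm moves only by the tool apply_moves, never from a script. Its argument "motion" is a list of rows, each a list of 2 entries, a list of its own where there are three numbers: the shift along the tool's x, y, z in m, then the turn about the tool's y in degrees. A call has 1 to 10 rows; each row shifts and turns the pose as measured when the row begins, along the tool's axes as they then stand; what a row does not reach is not made up. A row lasts 1/8 s, in which the tool goes at most 62.5 mm and 10.7 degrees, less where a joint would pass 70% of its speed; a pose out of reach is approached as far as the arm can. A call with a gripper value outside its range is refused whole. "hand" is the closure, from 0 (fully open) to 1 (shut), set as the call begins (left out, the last holds). The fingers move at their own pace and stop on an object; the grip force is fixed at half the most. Time passes only in rows, so rows that do not move let the fingers close. It gives the time, the measured TCP pose, the force and the opening at its end, in the units of the state.
- arm.sense(): the state, without advancing time (a new reading comes with each control period).
- arm.grab_frame(name): name is "scene" or "top" or "wrist"; returns the picture (384x512x3 uint8, red, green, blue); there is no depth.
- arm.camera_info(name): a dict with "K" (3x3 intrinsics, pixels), "k1" (the pictures are not rectified: a ray, as slopes to the right and down, at radius r is drawn at 1 + k1 r^2 times it, then the intrinsics apply), "R" (3x3) and "t" (3): a world point X has camera coordinates R X + t; the wrist camera has in their place "mount" (4x4, takes a point from camera to tool coordinates, whose origin is the TCP and whose axes are the tool frame's). Camera axes: x right, y down, z forward; pixel columns grow to the right and rows downward; lengths in m; the calibration is good to about 2 mm. A picture is of the moment at which its call begins: read the wrist's pose just before it. camera_info takes no time and is no camera call.
- arm.finish_job(): hands the job in, once; it reports no verdict.
The state is a dict: "clock": time; "qpos": joint angles; "dq": joint speeds; "joint_efforts": joint torques, N m; "tool_pos": TCP position; "tool_rot": TCP orientation; "contact_force": force on the tool from outside, world axes, zero at the start; "ft_torque": the same for the moment, N m; "opening": opening from 0.0 (shut) to 1.0 (fully open).
Only numpy, scipy, OpenCV 4.12 (cv2) and the standard library are available. Lean on these libraries where they do the work, as an engineer would, in place of code of your own. Each camera call takes 0.05 s, during which the arm holds its last target.

TASK

Take the brass-coloured bushing from the white rack, start it upright in the bore of the blue sprung nest, and press it fully home so that its shoulder stays flush on the nest once you let go. Press gently enough that the nest is never driven down onto its stop, and leave the other two sleeves in the rack and the gauges where they are.

Things in the scene. Friction and masses are not known exactly. Their poses are not given: they have to be found in the camera images.
- bushing: brass-coloured headed bushing, about 0.15 kg: head 32 mm in diameter, 20 mm tall; below it a body 24 mm in diameter, 30 mm long, its lowest 10 mm tapering to 19 mm at the foot. Origin at the centre of the foot (30 mm below the shoulder, 50 mm below the top), z up its axis. It starts upright in one of the rack's holes, its shoulder on the rack's top
- fixture: measuring fixture, fixed: steel base plate 150 x 130 x 14 mm (x, y, z), over its centre the blue nest, a block 90 x 90 x 30 mm on springs with a vertical bore through it. Origin at the centre of the base's underside, on the bore's axis, z up. The nest sinks several mm under the press and comes back up when let go, so height alone does not tell when the bushing is home.
- rack: white plastic rack, fixed to the table, 60 x 200 x 40 mm (x, y, z), with three holes of 27 mm in a row along its y at -70, 0 and +70 mm. Origin at the centre of its underside; the heads of the sleeves stand on its top, from 40 to 60 mm above the table
- steel_sleeve: bystander: steel sleeve of the same shape as the bushing, in another hole of the rack; origin at its foot
- black_sleeve: bystander: black plastic sleeve of the same shape, in the third hole of the rack; origin at its foot
- ring_gauge: bystander: steel ring gauge lying flat on the table, 60 mm outside, 36 mm inside, 20 mm tall; origin at the centre of its underside
- gauge_block: bystander: aluminium gauge block on the table, 35 x 60 x 30 mm; origin at the centre of its underside
- bore (a point): centre of the bore's mouth with the nest up, 75 mm above the fixture's origin (this point does not sink with the nest). Bore 26 mm, 2 mm chamfer. After about 17 mm of free entry spring jaws grip the bushing all the way and hold it; the push needed varies, below 20 N. Once the shoulder meets the nest the push climbs steadily as the springs give. 25 N stays clear of the stop; over 26 N is too much
Mind the look-alikes: they are no part of the job. Of the things that look like the bushing, the middle-sized one is meant.

How it is judged:
On the way:
1. the bushing stands upright with its foot at least 4 mm inside the bore (horizontal distance between bushing and fixture below 0.004 m and z of bushing in the frame of fixture below 0.071 m and angle between bushing's own z axis and vertical below 0.12 rad), for 0.1 s.
At the end, for the whole second after the job is handed in: The bushing sits upright (within 3.4 degrees) in the bore, within 3 mm of its axis, its shoulder within 1.7 mm of the top face of the nest, which has come back up; at rest and let go (z of bushing in the frame of fixture between 0.0425 and 0.0467 m and horizontal distance between bushing and fixture below 0.003 m and angle between bushing's own z axis and vertical below 0.06 rad and linear speed of bushing below 0.01 m/s); the robot touches nothing.
It fails at once if the nest is driven down onto its stop by pressing too hard (16 mm below its free height) (horizontal distance between bushing and fixture below 0.02 m and z of bushing in the frame of fixture below 0.029 m).
It fails at once if another sleeve is moved more than 20 mm or tipped (distance of any of steel_sleeve, black_sleeve from where it was at the start of the episode above 0.02 m or angle between any of steel_sleeve, black_sleeve's own z axis and vertical above 0.3 rad).
It fails at once if a gauge is moved more than 20 mm (distance of any of ring_gauge, gauge_block from where it was at the start of the episode above 0.02 m).
It also fails if it takes over 58 s, if anything falls off the work surface, if the arm or the gripper's body presses on something with over 40 N, if the wrist force passes 120 N, or if a joint passes its speed limit or range.

## Working session

There is one attempt and no reset: what is moved stays moved. The work goes in short steps, Python scripts to look and compute and a tool call to move; the robot and the scene stay as the last step left them, time stands still between calls to the robot, and variables do not carry over. Pictures are saved under pics/ and viewed, and the job is handed in when it is done.

Besides the shell and the picture viewer there is one more tool, called after "Call:" as name(argument=value, ...) on one line, values as JSON. apply_moves: Moves the arm, as the interface text tells. Its arguments: {"type":"object","properties":{"motion":{"type":"array","items":{"type":"array"}},"hand":{"type":"number"}},"required":["motion"]}

```bash
mkdir -p pics; ls; cat > h.py <<'E'
import numpy as np, cv2
from workcell import arm
from scipy.spatial.transform import Rotation as R
def save(n,im): cv2.imwrite('pics/'+n,cv2.cvtColor(im,cv2.COLOR_RGB2BGR))
E
python3 - <<'E'
from h import *
print(arm.sense())
for n in ("scene","top","wrist"):
    print(n,arm.camera_info(n))
    im=arm.grab_frame(n); np.save('pics/%s0.npy'%n,im); save(n+'0.png',im)
E
```

```text
pics
{'clock': 0.0, 'qpos': array([ 1.24429616e+00,  9.18763020e-02,  1.23190922e+00,  4.06138886e-05,
        1.81979159e+00, -5.67282324e-02]), 'dq': array([ 0.0007288 ,  0.0008563 ,  0.00059433,  0.00047941, -0.00177885,
        0.00194302]), 'joint_efforts': array([-5.87545437e-04, -4.58727086e+01, -4.18026817e+01, -4.52007259e-05,
        1.14018819e-02, -4.14664271e-06]), 'tool_pos': array([0.15982054, 0.57802731, 0.23012725]), 'tool_rot': array([ 0.70137015, -0.09523357,  0.094939  , -0.69999791]), 'contact_force': array([-0.5014129 , -0.50937991, -0.62094875]), 'ft_torque': array([-0.00646606,  0.01785468, -0.05612769]), 'opening': 1.002902505553261}
scene {'K': array([[476.46978011,   0.        , 251.77755101],
       [  0.        , 476.46978011, 191.83931517],
       [  0.        ,   0.        ,   1.        ]]), 'k1': -0.20060850749646, 'R': array([[ 0.05405543,  0.99845444, -0.01291263],
       [ 0.75548544, -0.04935024, -0.65330414],
       [-0.65293166,  0.02555933, -0.75698544]]), 't': array([-0.04618924, -0.43780795,  1.60558406])}
top {'K': array([[472.6906578 ,   0. 
[... 202 characters left out ...]
0153],
       [-0.99921349, -0.01029769, -0.03829306],
       [ 0.03792517,  0.03381867, -0.99870816]]), 't': array([0.02643284, 0.64280718, 0.91914586])}
wrist {'K': array([[299.32021551,   0.        , 252.47991193],
       [  0.        , 299.32021551, 191.20677894],
       [  0.        ,   0.        ,   1.        ]]), 'k1': -0.07330696866140253, 'mount': array([[-1.04117309e-04,  9.55605964e-01,  2.94647638e-01,
        -7.44600103e-02],
       [ 1.24152141e-04, -2.94647625e-01,  9.55605966e-01,
        -1.41729663e-01],
       [ 9.99999987e-01,  1.36076257e-04, -8.79626083e-05,
        -1.36501246e-03],
       [ 0.00000000e+00,  0.00000000e+00,  0.00000000e+00,
         1.00000000e+00]])}
```

View pics/scene0.png

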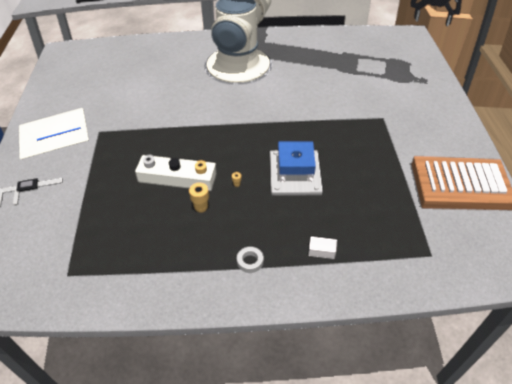

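View pics/top0.png

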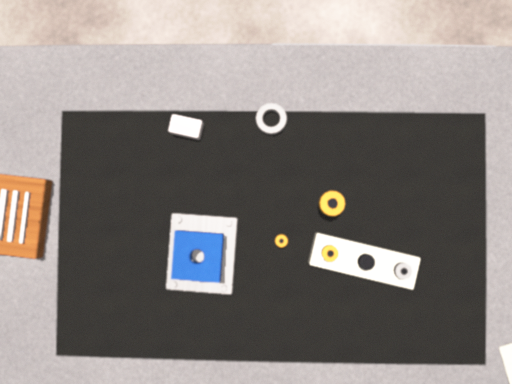

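View pics/wrist0.png

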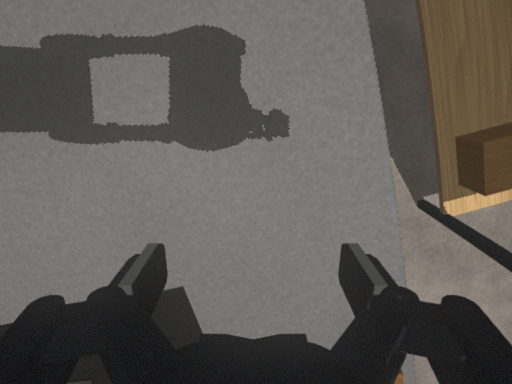

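```bash
cat >> h.py <<'E'
def ray(n,uv,info=None,pose=None):
    c=info or arm.camera_info(n)
    p=cv2.undistortPoints(np.array(uv,float).reshape(-1,1,2),c['K'],np.array([c['k1'],0,0,0,0.])).reshape(-1,2)
    d=np.c_[p,np.ones(len(p))]
    if n=='wrist':
        pos,q=pose; Rt=R.from_quat(q).as_matrix(); M=c['mount']
        return Rt@M[:3,3]+pos, d@(Rt@M[:3,:3]).T
    return -c['R'].T@c['t'], d@c['R']
def onz(n,uv,z,pose=None):
    o,d=ray(n,uv,pose=pose); return o+d*((z-o[2])/d[:,2])[:,None]
def proj(n,X,pose=None):
    c=arm.camera_info(n); X=np.atleast_2d(X)
    if n=='wrist':
        pos,q=pose; Rt=R.from_quat(q).as_matrix(); M=c['mount']
        Xc=((X-pos)@Rt-M[:3,3])@M[:3,:3]
    else: Xc=X@c['R'].T+c['t']
    return cv2.projectPoints(Xc,np.zeros(3),np.zeros(3),c['K'],np.array([c['k1'],0,0,0,0.]))[0].reshape(-1,2)
E
python3 - <<'E'
from h import *
im=np.load('pics/top0.npy'); s=np.load('pics/scene0.npy')
def crop(i,x0,y0,x1,y1,k): return cv2.resize(i[y0:y1,x0:x1],None,fx=k,fy=k,interpolation=cv2.INTER_CUBIC)
a=crop(im,265,180,425,300,5); save('c1.png',a)
save('c2.png',crop(im,155,205,255,300,6))
for n,i in (('top',im),('scene',s)):
    hsv=cv2.cvtColor(i,cv2.COLOR_RGB2HSV)
    for nm,lo,hi in (('brass',(12,110,90),(35,255,255)),('blue',(100,120,60),(125,255,255))):
        m=cv2.inRange(hsv,lo,hi)
        k,l,st,c=cv2.connectedComponentsWithStats(m)
        for j in range(1,k):
            if 20<st[j,4]<5000:
                print(n,nm,st[j],c[j],onz(n,c[j],.06 if nm=='brass' else .075).round(4))
                if nm=='blue':
                    cn=max(cv2.findContours((l==j).astype('uint8'),0,1)[0],key=cv2.contourArea)
                    r=cv2.minAreaRect(cn); print(r, onz(n,cv2.boxPoints(r),.075).round(4))
E
```

```text
top brass [   0  174   52   84 2580] [ 26.16046512 215.27906977] [[0.5941 0.4669 0.06  ]]
top brass [318 190  28  27 525] [331.77142857 202.78095238] [[ 0.6247 -0.1156  0.06  ]]
top brass [274 234  15  14 161] [280.9689441  240.46583851] [[ 0.5535 -0.0218  0.06  ]]
top brass [322 246  16  15 169] [329.23668639 252.88757396] [[ 0.5316 -0.1115  0.06  ]]
top blue [ 172  231   51   51 2153] [197.22944728 255.94426382] [[0.5238 0.1322 0.075 ]]
((197.27352905273438, 255.944091796875), (48.3954963684082, 47.85861587524414), 4.398705005645752) [[0.4826 0.1797 0.075 ]
 [0.5705 0.1742 0.075 ]
 [0.5649 0.0847 0.075 ]
 [0.4774 0.0903 0.075 ]]
scene brass [ 425    0   58   67 1387] [456.16222062  29.40591204] [[-0.1198  0.8197  0.06  ]]
scene brass [505   0   7   7  21] [508.14285714   2.71428571] [[-0.3827  1.1874  0.06  ]]
scene brass [498   6   8  11  27] [501.18518519  10.88888889] [[-0.2969  1.1067  0.06  ]]
scene brass [487  27   8  16  36] [490.38888889  35.63888889] [[-0.0851  0.9517  0.06  ]]
scene brass [457  68   9  10  30] [460.56666667  72.26666667] [[0.1589 0.7253 0.06  ]]
scene brass [473  77  15  28 127] [479.54330709  91.03937008] [[0.2595 0.7529 0.06  ]]
scene brass [489  90  11  12  40] [493.575  95.9  ] [[0.2838 0.7933 0.06  ]]
scene brass [ 414  157   98   52 2303] [458.38992618 188.59400782] [[0.6553 0.5305 0.06  ]]
scene brass [196 160  10  13 103] [200.58252427 166.34951456] [[ 0.5384 -0.1122  0.06  ]]
scene brass [231 172  11  15 112] [236.09821429 178.16964286] [[ 0.5851 -0.0235  0.06  ]]
scene brass [189 184  20  28 395] [199.02025316 196.9164557 ] [[ 0.64   -0.1143  0.06  ]]
scene blue [ 278  141   37   33 1139] [295.99473222 156.88498683] [[0.5358 0.1303 0.075 ]]
((296.0, 157.0), (32.0, 36.0), 90.0) [[0.4744 0.0902 0.075 ]
 [0.4803 0.1843 0.075 ]
 [0.5941 0.168  0.075 ]
 [0.5885 0.0797 0.075 ]]
```

View pics/c1.png

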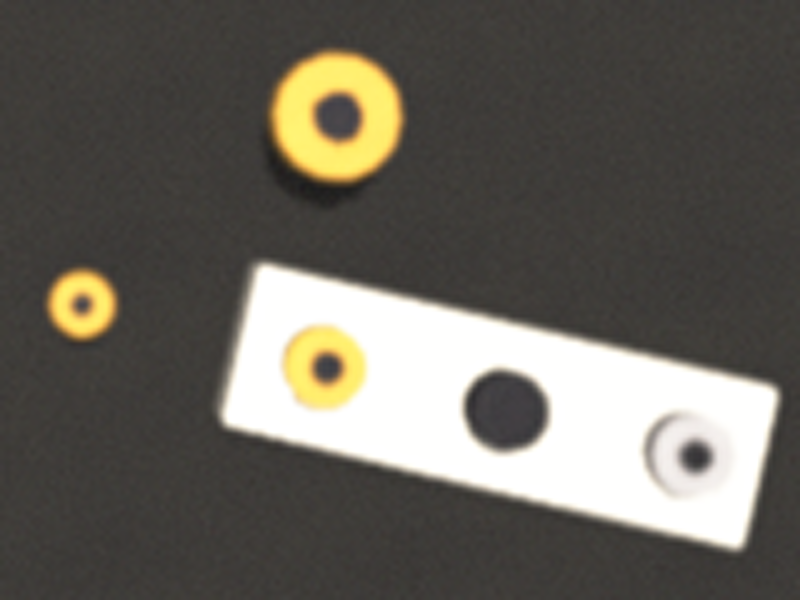

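View pics/c2.png

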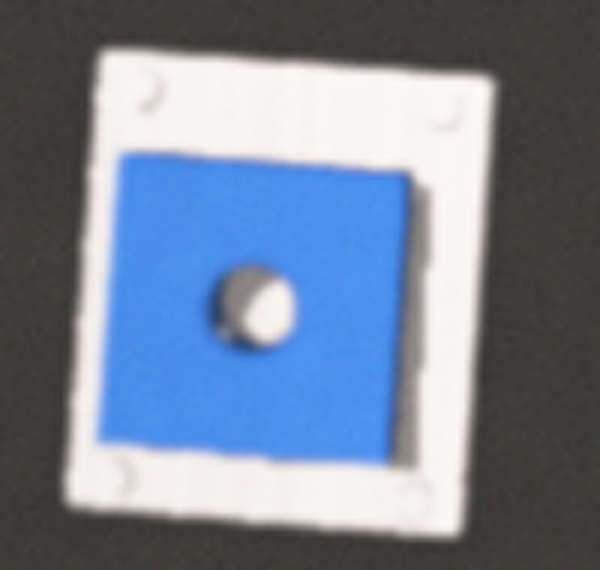

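The candidates, in top-picture pixels, are:
- large brass at (332,203), standing on the table
- small brass at (281,240), standing on the table
- middle-sized brass at (329,253), in the rack
- black at (366,262) and steel at (404,270), also in the rack

I choose the one at (329,253), which the crop confirms: it is brass, in the rack and middle-sized. Its measured position is about (0.532,-0.112), and the nest is at about (0.524,0.132).

```bash
cat >> h.py <<'E'
def delta(X,yaw=None):
    s=arm.sense(); M=R.from_quat(s['tool_rot']).as_matrix()
    print('t',s['clock'],'pos',s['tool_pos'].round(4),'F',s['contact_force'].round(1),'op',round(s['opening'],3))
    print('axes x',M[:,0].round(3),'y',M[:,1].round(3),'z',M[:,2].round(3))
    print('shift tool',(M.T@(np.array(X)-s['tool_pos'])).round(4))
    return s,M
E
python3 - <<'E'
from h import *
w=onz('top',[[329.2,252.9],[366,262],[404,270]],.06); print(w.round(4))
d=w[0]-w[2]; print('rack y',np.degrees(np.arctan2(d[1],d[0])),np.linalg.norm(d))
s,M=delta([.53,-.112,.25]); z=M[:,2]; print('jaw yaw',np.degrees(np.arctan2(z[1],z[0])))
print('xyaw',np.degrees(np.arctan2(M[1,0],M[0,0])))
# joint heights of big brass: scene vs top
for n,u in (('top',[332.5,203.5]),('scene',[199,188])):
  for zz in (.06,.075,.09): print(n,zz,onz(n,u,zz).round(4))
E
```

```text
[[ 0.5316 -0.1115  0.06  ]
 [ 0.5156 -0.1797  0.06  ]
 [ 0.5016 -0.2501  0.06  ]]
rack y 77.78543267606561 0.14185032570944173
t 0.15 pos [0.1598 0.5781 0.2304] F [-0.2 -0.3 -0. ] op 1.0
axes x [ 0.964 -0.267 -0.   ] y [-0.001 -0.001 -1.   ] z [ 0.267  0.964 -0.002]
shift tool [ 0.5407 -0.0188 -0.5665]
jaw yaw 74.54358290958962
xyaw -15.456429711306571
top 0.06 [[ 0.6233 -0.117   0.06  ]]
top 0.075 [[ 0.6231 -0.115   0.075 ]]
top 0.09 [[ 0.6228 -0.1129  0.09  ]]
scene 0.06 [[ 0.6115 -0.1149  0.06  ]]
scene 0.075 [[ 0.6248 -0.1132  0.075 ]]
scene 0.09 [[ 0.6381 -0.1115  0.09  ]]
```

Call:
apply_moves(hand=0.3, motion=[[[0.057,0,-0.004],5.8],[[0.057,0,-0.004],5.8],[[0.057,0,-0.004],5.8],[[0.057,0,-0.004],5.8],[[0.057,0,-0.004],5.8],[[0.057,0,-0.004],5.8],[[0.057,0,-0.004],5.8],[[0.057,0,-0.004],5.8],[[0.057,0,-0.004],5.8],[[0.057,0,-0.004],5.8]])

```text
clock: 1.4
tool_pos: [0.5464, 0.1744, 0.224]
tool_rot: [0.565, -0.43, 0.429, -0.558]
contact_force: [0.4, 0.3, -0.2]
opening: 0.703
```

```bash
python3 - <<'E'
from h import *
s,M=delta([.5316,-.1115,.18]); z=M[:,2]; print('jaw yaw',np.degrees(np.arctan2(z[1],z[0])),s['qpos'].round(2))
E
```

```text
t 1.4 pos [0.5464 0.1744 0.224 ] F [ 0.4  0.3 -0.2] op 0.703
axes x [ 0.262 -0.965  0.004] y [-0.008 -0.006 -1.   ] z [ 0.965  0.262 -0.009]
shift tool [ 0.2719  0.0459 -0.0886]
jaw yaw 15.167500986521874 [ 0.25  0.03  1.31 -0.    1.81 -0.01]
```

```bash
python3 - <<'E'
from h import *
s=arm.sense(); im=arm.grab_frame('wrist'); np.savez('pics/w1.npz',im=im,p=s['tool_pos'],q=s['tool_rot']); save('w1.png',im)
print(proj('wrist',[[.524,.132,.075],[.5316,-.1115,.06]],(s['tool_pos'],s['tool_rot'])))
E
```

```text
[[222.30736741 208.10415008]
 [188.24042227 366.6506105 ]]
```

View pics/w1.png

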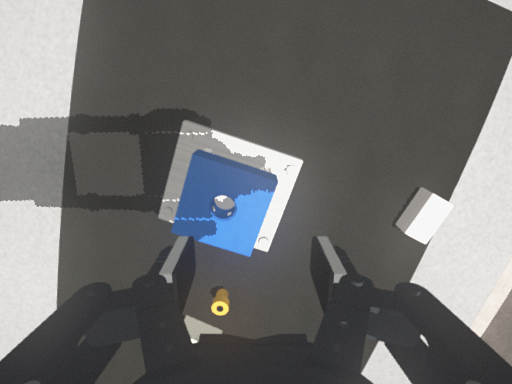

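Call:
apply_moves(motion=[[[0.048,0.007,-0.004],4.6],[[0.048,0.007,-0.004],4.6],[[0.048,0.007,-0.004],4.6],[[0.048,0.007,-0.004],4.6],[[0.048,0.007,-0.004],4.6],[[0.046,0.007,-0.004],4.6],[[0,0,0],0],[[0,0,0],0]])

```text
clock: 2.45
tool_pos: [0.5366, -0.1261, 0.1805]
tool_rot: [0.441, -0.557, 0.557, -0.43]
contact_force: [0.2, 0.5, 0.0]
opening: 0.706
```

```bash
python3 - <<'E'
from h import *
s,M=delta([.5316,-.1115,.18]); z=M[:,2]; print('jaw yaw',np.degrees(np.arctan2(z[1],z[0])))
s=arm.sense(); im=arm.grab_frame('wrist'); np.savez('pics/w2.npz',im=im,p=s['tool_pos'],q=s['tool_rot']); save('w2.png',im)
print(proj('wrist',[[.5316,-.1115,.06]],(s['tool_pos'],s['tool_rot'])))
E
```

```text
t 2.45 pos [ 0.5366 -0.1261  0.1805] F [0.2 0.5 0. ] op 0.706
axes x [-0.242 -0.97   0.012] y [-0.011 -0.009 -1.   ] z [ 0.97  -0.242 -0.009]
shift tool [-0.013   0.0004 -0.0084]
jaw yaw -13.990129688249127
[[243.45657511 168.33134102]]
```

View pics/w2.png

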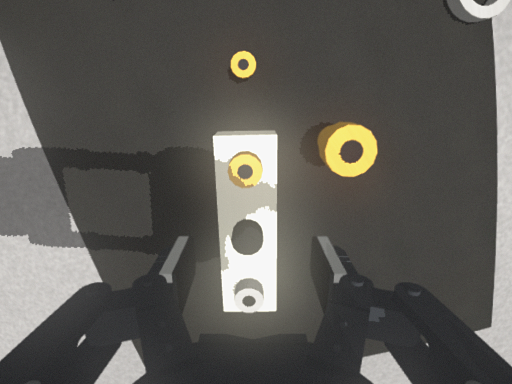

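```bash
python3 - <<'E'
from h import *
out=[]
for f,z,lo,hi,box in (('w1',.075,(100,120,30),(125,255,255),None),('w2',.06,(12,110,60),(35,255,255),(220,145,275,195))):
    d=np.load(f'pics/{f}.npz'); hsv=cv2.cvtColor(d['im'],cv2.COLOR_RGB2HSV); m=cv2.inRange(hsv,lo,hi)
    x0,y0,x1,y1=box or (165,145,285,262)
    a=np.zeros_like(m); a[y0:y1,x0:x1]=m[y0:y1,x0:x1]
    k=cv2.resize(d['im'][y0-10:y1+10,x0-10:x1+10],None,fx=5 if f=='w1' else 8,fy=5 if f=='w1' else 8,interpolation=cv2.INTER_CUBIC)[:600,:800]
    save(f+'c.png',k)
    cn=max(cv2.findContours(a,0,1)[0],key=cv2.contourArea)
    r=cv2.minEnclosingCircle(cn) if f=='w2' else cv2.minAreaRect(cn)
    e=cv2.fitEllipse(cn); print(f,r,e[:2])
    print(onz('wrist',[r[0],e[0]],z,(d['p'],d['q'])).round(4))
    if f=='w1': print(onz('wrist',[[223,205]],z,(d['p'],d['q'])).round(4))
E
```

```text
w1 ((222.30581665039062, 203.89431762695312), (88.02909851074219, 86.03009033203125), 19.09349250793457) ((219.04408264160156, 206.07765197753906), (86.05948638916016, 104.92754364013672))
[[0.5236 0.1369 0.075 ]
 [0.5209 0.1337 0.075 ]]
[[0.5246 0.1359 0.075 ]]
w2 ((245.0, 170.0), 17.204750061035156) ((244.80731201171875, 169.83937072753906), (32.63497543334961, 32.85237503051758))
[[ 0.5326 -0.1133  0.06  ]
 [ 0.5324 -0.1131  0.06  ]]
```

View pics/w2c.png

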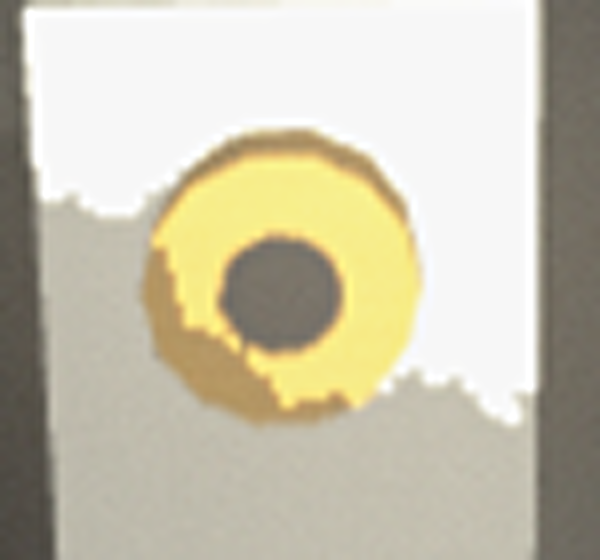

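View pics/w1c.png

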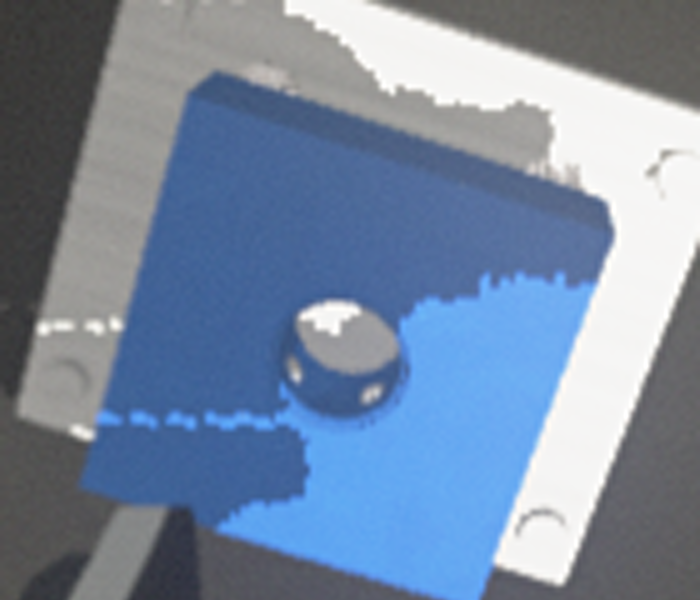

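The wrist picture puts the bushing's head at (245,170), giving (0.533,-0.113). The top camera gave (0.532,-0.112), so they agree within 2 mm. I'm moving above it.

Call:
apply_moves(motion=[[[-0.012,0.02,-0.0075],-1.8],[[0,0.04,0],0],[[0,0.02,0],0],[[0,0,0],0],[[0,0,0],0]])

```text
clock: 3.12
tool_pos: [0.5341, -0.1066, 0.1012]
tool_rot: [0.452, -0.546, 0.549, -0.444]
contact_force: [1.4, 0.7, 0.6]
opening: 0.699
```

```bash
python3 - <<'E'
from h import *
s,M=delta([.532,-.1125,.043]); 
im=arm.grab_frame('wrist'); save('w3.png',im); np.savez('pics/w3.npz',im=im,p=s['tool_pos'],q=s['tool_rot'])
E
```

```text
t 3.125 pos [ 0.5341 -0.1066  0.1012] F [1.4 0.7 0.6] op 0.699
axes x [-0.198 -0.98   0.011] y [-0.007 -0.01  -1.   ] z [ 0.98  -0.198 -0.004]
shift tool [ 0.0055  0.0583 -0.0006]
```

View pics/w3.png

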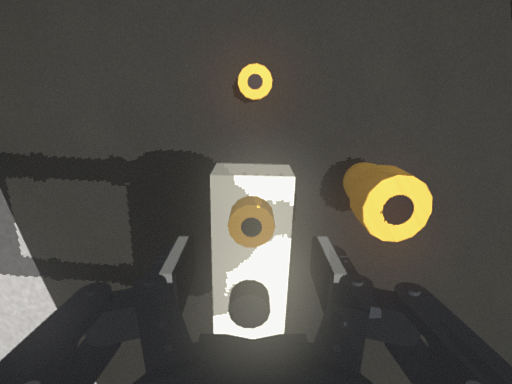

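```bash
python3 - <<'E'
from h import *
d=np.load('pics/w3.npz'); print(onz('wrist',[[251,226]],.06,(d['p'],d['q'])).round(4))
save('w3c.png',cv2.resize(d['im'][180:260,200:310],None,fx=7,fy=7,interpolation=cv2.INTER_CUBIC))
E
```

```text
[[ 0.5321 -0.1137  0.06  ]]
```

View pics/w3c.png

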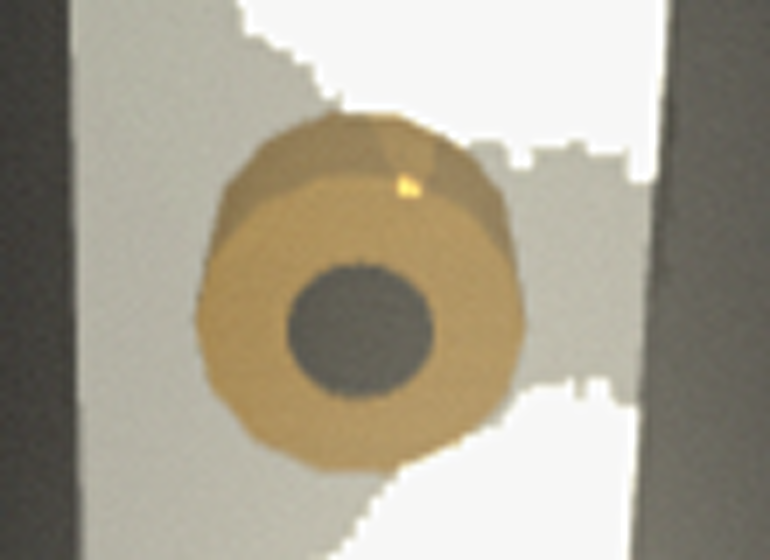

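Call:
apply_moves(motion=[[[0.0045,0,-0.0003],0],[[0,0,0],0],[[0,0,0],0]])

```text
clock: 3.55
tool_pos: [0.5341, -0.1116, 0.104]
tool_rot: [0.451, -0.545, 0.55, -0.445]
contact_force: [-0.2, 0.1, 0.5]
opening: 0.698
```

```bash
python3 - <<'E'
from h import *
s,M=delta([.532,-.1132,.043]); 
E
```

```text
t 3.55 pos [ 0.5341 -0.1116  0.104 ] F [-0.2  0.1  0.5] op 0.698
axes x [-0.198 -0.98   0.011] y [-0.002 -0.011 -1.   ] z [ 0.98  -0.198 -0.   ]
shift tool [ 0.0013  0.061  -0.0017]
```

Call:
apply_moves(motion=[[[0.0007,0.015,-0.001],0],[[0,0.015,-0.0005],0],[[0,0.012,0],0],[[0,0,0],0],[[0,0,0],0]])

```text
clock: 4.18
tool_pos: [0.5313, -0.1125, 0.0575]
tool_rot: [0.451, -0.546, 0.549, -0.444]
contact_force: [0.3, 0.5, 0.1]
opening: 0.705
```

```bash
python3 - <<'E'
from h import *
s,M=delta([.532,-.1132,.043]); 
E
```

```text
t 4.175 pos [ 0.5313 -0.1125  0.0575] F [0.3 0.5 0.1] op 0.705
axes x [-0.199 -0.98   0.011] y [-0.005 -0.01  -1.   ] z [ 0.98  -0.199 -0.003]
shift tool [0.0004 0.0145 0.0009]
```

Call:
apply_moves(motion=[[[0.0004,0.006,0.0005],0],[[0,0.005,0],0],[[0,0,0],0],[[0,0,0],0]])

```text
clock: 4.68
tool_pos: [0.5323, -0.1132, 0.0468]
tool_rot: [0.451, -0.545, 0.55, -0.444]
contact_force: [-0.3, -0.5, -0.1]
opening: 0.7
```

```bash
python3 - <<'E'
from h import *
s,M=delta([.532,-.1132,.043]); 
im=arm.grab_frame('wrist'); save('w4.png',im)
E
```

```text
t 4.675 pos [ 0.5323 -0.1132  0.0468] F [-0.3 -0.5 -0.1] op 0.7
axes x [-0.199 -0.98   0.011] y [-0.003 -0.011 -1.   ] z [ 0.98  -0.199 -0.001]
shift tool [ 0.      0.0038 -0.0003]
```

View pics/w4.png

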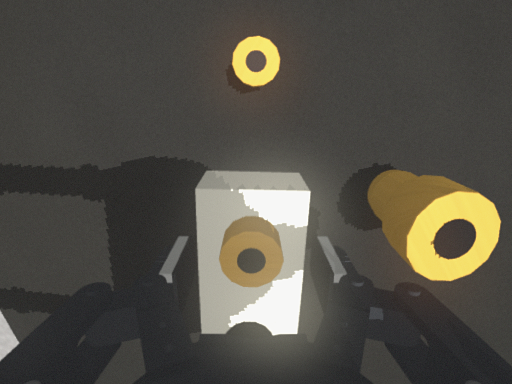

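Call:
apply_moves(motion=[[[0,0.0035,0],0],[[0,0,0],0]])

```text
clock: 4.97
tool_pos: [0.5324, -0.1133, 0.0432]
tool_rot: [0.451, -0.545, 0.55, -0.444]
contact_force: [-0.0, -0.3, 0.7]
opening: 0.698
```

Call:
apply_moves(hand=1.0, motion=[[[0,0,0],0],[[0,0,0],0],[[0,0,0],0],[[0,0,0],0],[[0,0,0],0],[[0,0,0],0]])

```text
clock: 5.72
tool_pos: [0.5326, -0.1134, 0.0437]
tool_rot: [0.451, -0.545, 0.55, -0.445]
contact_force: [0.9, -0.8, 0.3]
opening: 0.334
```

```bash
python3 - <<'E'
from h import *
s,M=delta([.532,-.1132,.043]); 
im=arm.grab_frame('wrist'); save('w5.png',im)
E
```

```text
t 5.725 pos [ 0.5326 -0.1134  0.0437] F [ 0.9 -0.8  0.3] op 0.334
axes x [-0.199 -0.98   0.011] y [-0.002 -0.011 -1.   ] z [ 0.98  -0.199  0.   ]
shift tool [-0.      0.0007 -0.0007]
```

View pics/w5.png

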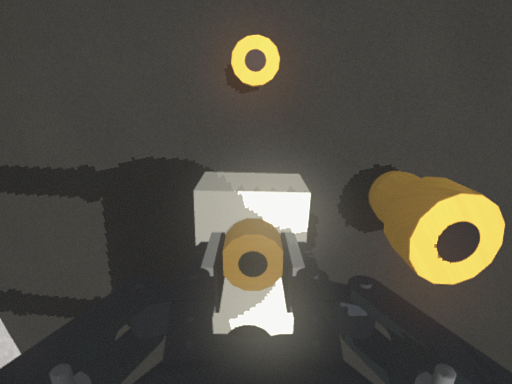

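The bushing is held, with the opening at 0.334 or about 28 mm. I'm lifting it.

Call:
apply_moves(motion=[[[0,-0.015,0],0],[[0,-0.03,0],0],[[0,-0.03,0],0],[[0,-0.025,0],0],[[0,0,0],0]])

```text
clock: 6.4
tool_pos: [0.5325, -0.1121, 0.1492]
tool_rot: [0.451, -0.545, 0.55, -0.445]
contact_force: [-0.2, -0.5, -1.4]
opening: 0.338
```

```bash
python3 - <<'E'
from h import *
s,M=delta([.5245,.133,.145]); 
im=arm.grab_frame('wrist'); save('w6.png',im);np.savez('pics/w6.npz',im=im,p=s['tool_pos'],q=s['tool_rot'])
E
```

```text
t 6.4 pos [ 0.5325 -0.1121  0.1492] F [-0.2 -0.5 -1.4] op 0.338
axes x [-0.199 -0.98   0.011] y [-0.002 -0.011 -1.   ] z [ 0.98  -0.199 -0.   ]
shift tool [-0.2386  0.0016 -0.0565]
```

View pics/w6.png

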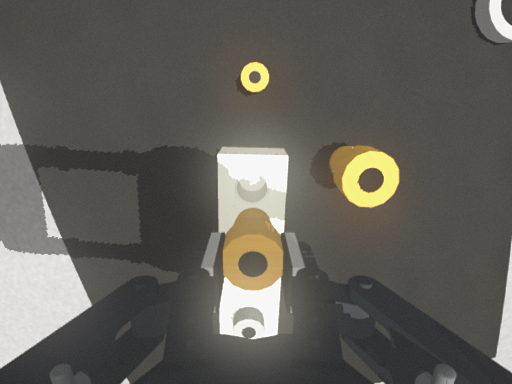

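```bash
python3 - <<'E'
from h import *
c=arm.camera_info('wrist'); M=c['mount']
# pixel of point in tool frame: intersect with tool y=-.0163
p=cv2.undistortPoints(np.array([[[252.8,263.5]]]),c['K'],np.array([c['k1'],0,0,0,0.]))[0,0]
d=M[:3,:3]@np.r_[p,1]; o=M[:3,3]; print('top in tool',o+d*((-.0163-o[1])/d[1]))
pose=(np.zeros(3),[0,0,0,1])
for x in (-.002,0,.002): print(x,proj('wrist',[[x,-.0163,0],[x,.0337,0]],pose).round(1).tolist())
d=np.load('pics/w6.npz'); save('w6c.png',cv2.resize(d['im'][200:300,195:310],None,fx=6,fy=6,interpolation=cv2.INTER_CUBIC))
E
```

```text
top in tool [ 0.00094504 -0.0163      0.00074115]
-0.002 [[251.2, 258.0], [251.5, 217.9]]
0 [[251.2, 261.8], [251.5, 220.9]]
0.002 [[251.2, 265.4], [251.5, 223.8]]
```

View pics/w6c.png

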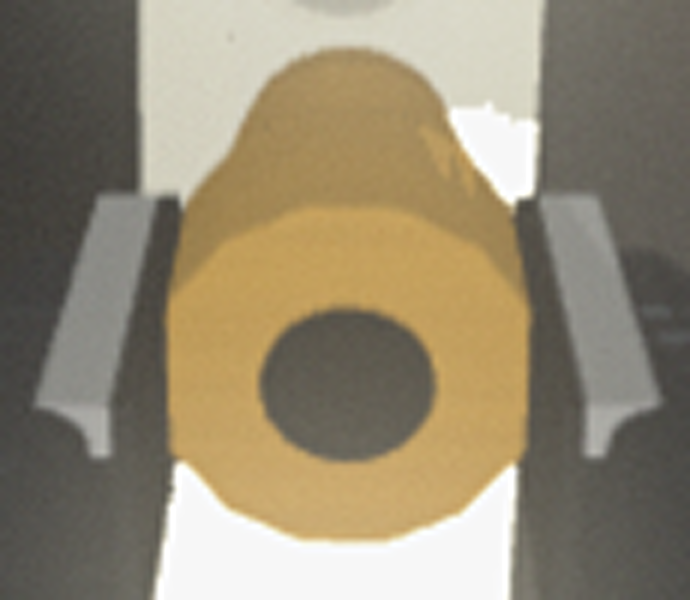

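Call:
apply_moves(motion=[[[-0.02,0,-0.005],0],[[-0.04,0,-0.011],0],[[-0.045,0,-0.012],0],[[-0.045,0,-0.012],0],[[-0.035,0,-0.01],0],[[-0.015,0,-0.004],0],[[0,0,0],0],[[0,0,0],0]])

```text
clock: 7.45
tool_pos: [0.5122, 0.1052, 0.1347]
tool_rot: [-0.456, 0.55, -0.545, 0.44]
contact_force: [-0.6, -1.7, -2.2]
opening: 0.336
```

```bash
python3 - <<'E'
from h import *
s,M=delta([.5245,.133,.145]); 
im=arm.grab_frame('wrist'); save('w7.png',im);np.savez('pics/w7.npz',im=im,p=s['tool_pos'],q=s['tool_rot'])
save('w7c.png',cv2.resize(im[110:240,180:320],None,fx=4.5,fy=4.5,interpolation=cv2.INTER_CUBIC))
E
```

```text
t 7.45 pos [0.5122 0.1052 0.1347] F [-0.6 -1.7 -2.2] op 0.336
axes x [-0.198 -0.98   0.013] y [-0.022 -0.009 -1.   ] z [ 0.98  -0.198 -0.019]
shift tool [-0.0295 -0.0108  0.0063]
```

View pics/w7.png

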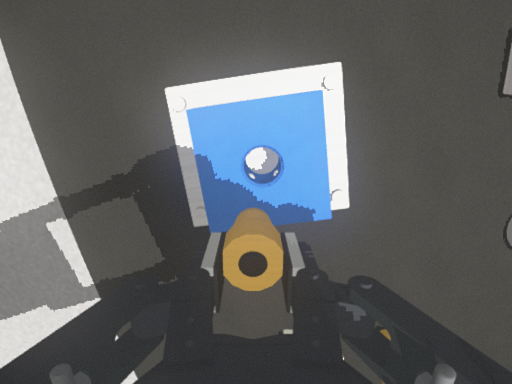

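View pics/w7c.png

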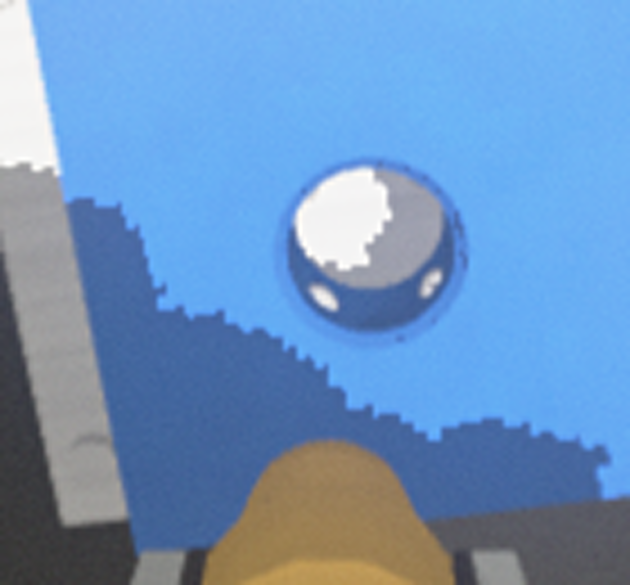

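```bash
python3 - <<'E'
from h import *
d=np.load('pics/w7.npz'); w=onz('wrist',[[262.6,165.8]],.075,(d['p'],d['q']))[0]; print('bore',w.round(4))
s,M=delta([.5245,.133,.145])
off=np.array([.001,.0337,.0007]) # foot in tool
b=np.array([w[0],w[1],.075])
print('foot',(d['p']+M@off).round(4)); print('bore in tool minus foot',(M.T@(b-d['p'])-off).round(4))
E
```

```text
bore [0.5243 0.1326 0.075 ]
t 7.5 pos [0.5123 0.105  0.1347] F [ 0.   0.8 -1. ] op 0.338
axes x [-0.198 -0.98   0.013] y [-0.022 -0.009 -1.   ] z [ 0.98  -0.199 -0.02 ]
shift tool [-0.0297 -0.0108  0.0062]
foot [0.512  0.1038 0.101 ]
bore in tool minus foot [-0.031   0.0255  0.0069]
```

Call:
apply_moves(motion=[[[-0.014,0,0.003],0],[[-0.013,0,0.003],0],[[0,0,0],0],[[0,0,0],0]])

```text
clock: 8.0
tool_pos: [0.5252, 0.1302, 0.1342]
tool_rot: [-0.455, 0.55, -0.546, 0.439]
contact_force: [-0.3, -0.9, -1.1]
opening: 0.335
```

```bash
cat >> h.py <<'E'
OFF=np.array([.001,.0337,.0007])
def foot(z=.075,off=OFF):
    s=arm.sense(); M=R.from_quat(s['tool_rot']).as_matrix()
    f=s['tool_pos']+M@off; b=np.array([.5243,.1326,z])
    print('t',s['clock'],'tcp',s['tool_pos'].round(4),'y',M[:,1].round(3),'F',s['contact_force'].round(1),'op',s['opening'].round(3))
    print('foot',f.round(4),'need tool',(M.T@(b-f)).round(4),'need world',(b-f).round(4),'tau',s['ft_torque'].round(2))
    return s
E
python3 - <<'E'
from h import *
foot()
E
```

```text
Traceback (most recent call last):
  File "h.py", line 32, in foot
    print('t',s['clock'],'tcp',s['tool_pos'].round(4),'y',M[:,1].round(3),'F',s['contact_force'].round(1),'op',s['opening'].round(3))
                                                                                                               ^^^^^^^^^^^^^^^^^^
AttributeError: 'float' object has no attribute 'round'
```

```bash
sed -i "s/s\['opening'\].round(3)/round(s['opening'],3)/" h.py
python3 - <<'E'
from h import *
s=foot()
im=arm.grab_frame('wrist'); save('w8.png',im)
E
```

```text
t 8.0 tcp [0.5252 0.1302 0.1342] y [-0.021 -0.009 -1.   ] F [-0.3 -0.9 -1.1] op 0.335
foot [0.5249 0.1288 0.1005] need tool [-0.004   0.0255 -0.0009] need world [-0.0006  0.0038 -0.0255] tau [ 0.05  0.04 -0.01]
```

View pics/w8.png

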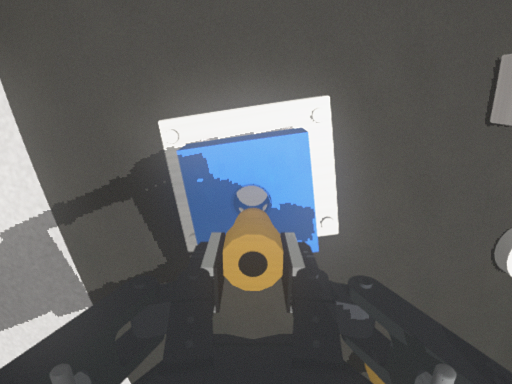

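Call:
apply_moves(motion=[[[-0.003,0,-0.001],0],[[0,0.008,0],0],[[0,0.006,0],0],[[0,0,0],0],[[0,0,0],0]])

```text
clock: 8.68
tool_pos: [0.5239, 0.1329, 0.1188]
tool_rot: [-0.455, 0.551, -0.546, 0.439]
contact_force: [0.6, 0.1, -0.5]
opening: 0.339
```

```bash
sed -i "s/^OFF=.*/OFF=np.array([.0005,.0337,.0007])/" h.py
python3 - <<'E'
from h import *
s=foot()
im=arm.grab_frame('wrist'); save('w9.png',cv2.resize(im[150:270,190:320],None,fx=5,fy=5,interpolation=cv2.INTER_CUBIC))
im=arm.grab_frame('scene'); save('s9.png',cv2.resize(im[120:210,250:350],None,fx=6,fy=6,interpolation=cv2.INTER_CUBIC))
E
```

```text
t 8.675 tcp [0.5239 0.1329 0.1188] y [-0.022 -0.009 -1.   ] F [ 0.6  0.1 -0.5] op 0.339
foot [0.5238 0.132  0.0851] need tool [-0.0009  0.0101  0.0006] need world [ 0.0005  0.0006 -0.0101] tau [-0.01 -0.08 -0.03]
```

View pics/w9.png

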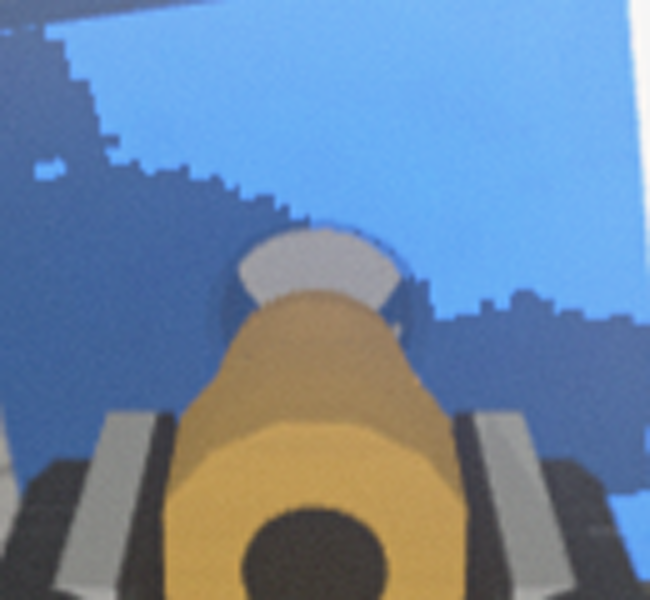

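View pics/s9.png

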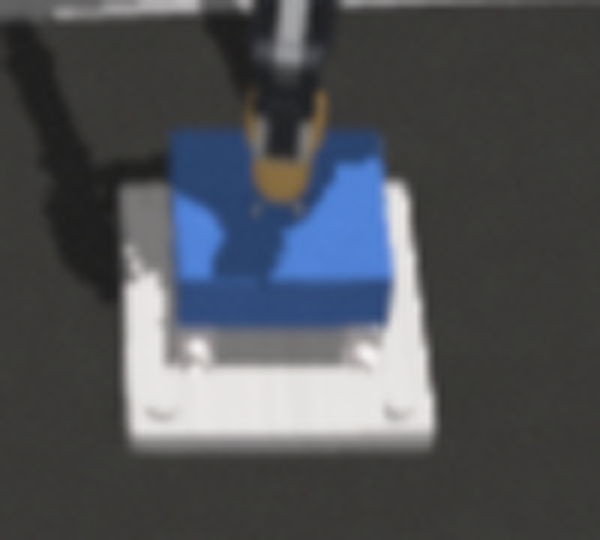

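Call:
apply_moves(motion=[[[-0.0008,0.003,0.0006],0],[[0,0.004,0],0],[[0,0.004,0],0],[[0,0,0],0]])

```text
clock: 9.28
tool_pos: [0.5247, 0.1335, 0.1072]
tool_rot: [-0.454, 0.551, -0.546, 0.439]
contact_force: [-0.0, -0.0, -1.1]
opening: 0.338
```

```bash
python3 - <<'E'
from h import *
s=foot()
E
```

```text
t 9.275 tcp [0.5247 0.1335 0.1072] y [-0.022 -0.009 -1.   ] F [-0.  -0.  -1.1] op 0.338
foot [0.5245 0.1326 0.0735] need tool [ 0.     -0.0015 -0.0002] need world [-0.0002  0.      0.0015] tau [-0.05 -0.03  0.01]
```

Call:
apply_moves(motion=[[[0,0.003,0],0],[[0,0.003,0],0],[[0,0.003,0],0],[[0,0.001,0],0],[[0,0,0],0]])

```text
clock: 9.9
tool_pos: [0.5244, 0.1334, 0.0965]
tool_rot: [-0.454, 0.551, -0.546, 0.439]
contact_force: [-0.4, -0.2, -2.2]
opening: 0.341
```

```bash
python3 - <<'E'
from h import *
s=foot(.045)
im=arm.grab_frame('wrist'); save('w10.png',im[130:300,150:360])
E
```

```text
t 9.9 tcp [0.5244 0.1334 0.0965] y [-0.022 -0.009 -1.   ] F [-0.4 -0.2 -2.2] op 0.341
foot [0.5243 0.1325 0.0628] need tool [-0.0003  0.0178  0.0003] need world [ 0.      0.0001 -0.0178] tau [-0.01 -0.02  0.02]
```

View pics/w10.png

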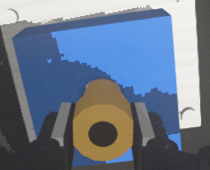

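The foot is about 12 mm inside the bore with no side force. Now I'm pressing in small steps and watching Fz.

Call:
apply_moves(motion=[[[0,0.003,0],0],[[0,0.003,0],0],[[0,0.002,0],0]])

```text
clock: 10.32
tool_pos: [0.5241, 0.1336, 0.0887]
tool_rot: [-0.454, 0.551, -0.546, 0.439]
contact_force: [-2.5, 0.1, 1.6]
opening: 0.337
```

Call:
apply_moves(motion=[[[0,0.002,0],0],[[0,0.002,0],0]])

```text
clock: 10.58
tool_pos: [0.5241, 0.1337, 0.0857]
tool_rot: [-0.454, 0.551, -0.546, 0.439]
contact_force: [-3.2, -0.7, 5.2]
opening: 0.336
```

```bash
python3 - <<'E'
from h import *
s=foot(.045)
E
```

```text
t 10.575 tcp [0.5241 0.1337 0.0857] y [-0.021 -0.008 -1.   ] F [-3.2 -0.7  5.2] op 0.336
foot [0.524  0.1328 0.052 ] need tool [0.     0.007  0.0005] need world [ 0.0003 -0.0002 -0.007 ] tau [ 0.02  0.62 -0.02]
```

Call:
apply_moves(motion=[[[0,0.002,0],0],[[0,0.002,0],0]])

```text
clock: 10.82
tool_pos: [0.5241, 0.1338, 0.0834]
tool_rot: [-0.454, 0.55, -0.546, 0.439]
contact_force: [-4.4, 0.6, 8.7]
opening: 0.335
```

Call:
apply_moves(motion=[[[0,0.002,0],0],[[0,0.0015,0],0]])

```text
clock: 11.08
tool_pos: [0.5242, 0.1338, 0.0824]
tool_rot: [-0.453, 0.55, -0.546, 0.44]
contact_force: [-5.2, -0.3, 8.2]
opening: 0.333
```

```bash
python3 - <<'E'
from h import *
s=foot(.045)
im=arm.grab_frame('wrist'); save('w11.png',cv2.resize(im[130:300,150:360],None,fx=3,fy=3,interpolation=cv2.INTER_CUBIC))
E
```

```text
t 11.075 tcp [0.5242 0.1338 0.0824] y [-0.018 -0.008 -1.   ] F [-5.2 -0.3  8.2] op 0.333
foot [0.5241 0.1329 0.0487] need tool [0.0002 0.0037 0.0003] need world [ 0.0002 -0.0003 -0.0037] tau [-0.1   1.06  0.  ]
```

View pics/w11.png

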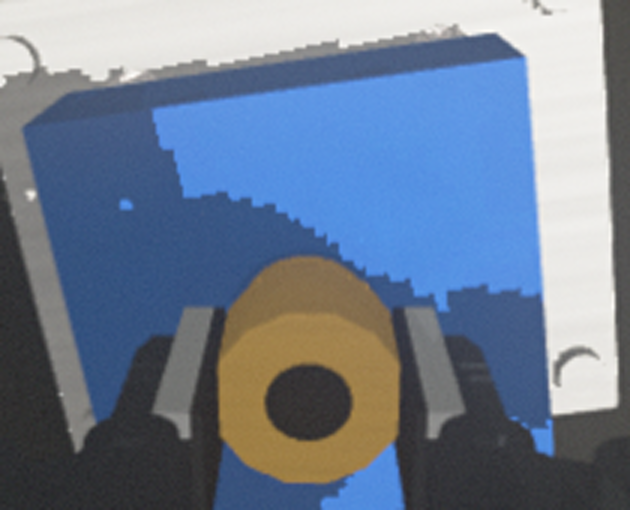

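Call:
apply_moves(motion=[[[0,0.003,0],0],[[0,0.003,0],0]])

```text
clock: 11.38
tool_pos: [0.5242, 0.1339, 0.0799]
tool_rot: [-0.453, 0.55, -0.546, 0.441]
contact_force: [-5.9, -0.8, 11.6]
opening: 0.338
```

Call:
apply_moves(motion=[[[0,0.003,0],0],[[0,0.003,0],0]])

```text
clock: 11.62
tool_pos: [0.5242, 0.1339, 0.0779]
tool_rot: [-0.452, 0.549, -0.547, 0.441]
contact_force: [-5.3, -0.3, 8.9]
opening: 0.333
```

Call:
apply_moves(motion=[[[0,0.003,0],0],[[0,0.003,0],0]])

```text
clock: 11.88
tool_pos: [0.5242, 0.1338, 0.0747]
tool_rot: [-0.452, 0.549, -0.547, 0.442]
contact_force: [-5.3, -1.0, 9.5]
opening: 0.337
```

Call:
apply_moves(motion=[[[0,0.003,0],0],[[0,0.003,0],0]])

```text
clock: 12.12
tool_pos: [0.5241, 0.1337, 0.0719]
tool_rot: [-0.451, 0.549, -0.547, 0.442]
contact_force: [-7.0, -1.5, 12.0]
opening: 0.339
```

```bash
python3 - <<'E'
from h import *
s=foot(.045)
im=arm.grab_frame('wrist'); save('w12.png',cv2.resize(im[130:300,150:360],None,fx=3,fy=3,interpolation=cv2.INTER_CUBIC))
im=arm.grab_frame('scene'); save('s12.png',cv2.resize(im[120:210,250:350],None,fx=6,fy=6,interpolation=cv2.INTER_CUBIC))
E
```

```text
t 12.125 tcp [0.5241 0.1337 0.0719] y [-0.011 -0.007 -1.   ] F [-7.  -1.5 12. ] op 0.339
foot [0.5243 0.1329 0.0382] need tool [ 0.0003 -0.0068 -0.    ] need world [-0.     -0.0003  0.0068] tau [-0.17  1.2  -0.02]
```

View pics/w12.png

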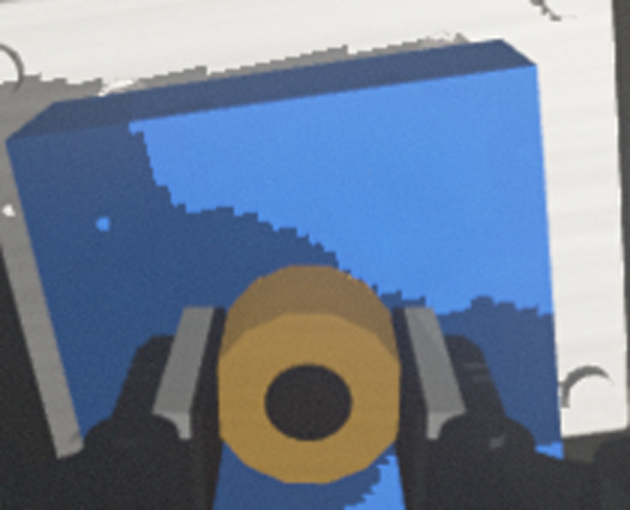

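View pics/s12.png

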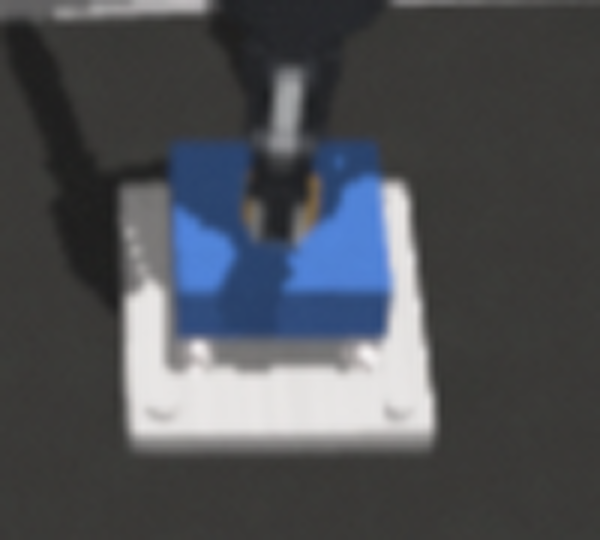

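Call:
apply_moves(motion=[[[0,0.003,0],0],[[0,0.003,0],0]])

```text
clock: 12.48
tool_pos: [0.5241, 0.1338, 0.0704]
tool_rot: [-0.451, 0.548, -0.548, 0.443]
contact_force: [-8.6, -1.1, 13.1]
opening: 0.338
```

```bash
python3 - <<'E'
from h import *
s=foot(.045)
E
```

```text
t 12.475 tcp [0.5241 0.1338 0.0704] y [-0.009 -0.006 -1.   ] F [-8.6 -1.1 13.1] op 0.338
foot [0.5244 0.1329 0.0367] need tool [ 0.0004 -0.0083 -0.0001] need world [-0.0001 -0.0003  0.0083] tau [-0.24  1.45 -0.02]
```

Call:
apply_moves(motion=[[[0,0.004,-0.001],0],[[0,0.004,-0.001],0]])

```text
clock: 12.72
tool_pos: [0.5241, 0.1338, 0.0688]
tool_rot: [0.449, -0.547, 0.549, -0.445]
contact_force: [-6.8, -2.1, 16.3]
opening: 0.338
```

```bash
python3 - <<'E'
from h import *
s=foot(.045)
E
```

```text
t 12.725 tcp [0.5241 0.1338 0.0688] y [-0.002 -0.007 -1.   ] F [-6.8 -2.1 16.3] op 0.338
foot [0.5246 0.1329 0.0351] need tool [ 0.0004 -0.0099 -0.0002] need world [-0.0003 -0.0003  0.0099] tau [-0.36  1.17  0.04]
```

Call:
apply_moves(motion=[[[0,0.0045,-0.0005],0],[[0,0.0045,-0.0005],0]])

```text
clock: 12.98
tool_pos: [0.5241, 0.1338, 0.067]
tool_rot: [0.447, -0.546, 0.551, -0.446]
contact_force: [-9.0, -2.7, 19.4]
opening: 0.339
```

```bash
python3 - <<'E'
from h import *
s=foot(.045)
im=arm.grab_frame('wrist'); save('w13.png',cv2.resize(im[130:300,150:360],None,fx=3,fy=3,interpolation=cv2.INTER_CUBIC))
print(arm.sense()['contact_force'])
E
```

```text
t 12.975 tcp [0.5241 0.1338 0.067 ] y [ 0.003 -0.006 -1.   ] F [-9.  -2.7 19.4] op 0.339
foot [0.5248 0.1329 0.0333] need tool [ 0.0005 -0.0117 -0.0004] need world [-0.0005 -0.0003  0.0117] tau [-0.3   1.88 -0.01]
[-9.38510146 -2.39270097 19.36810737]
```

View pics/w13.png

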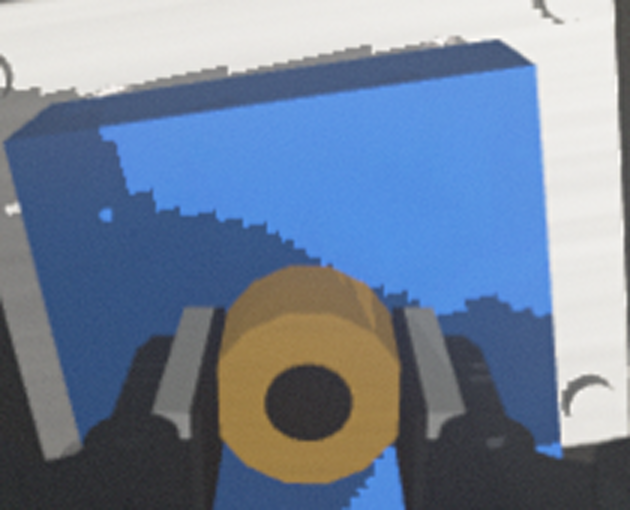

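Call:
apply_moves(motion=[[[0,0.005,-0.0005],0]])

```text
clock: 13.15
tool_pos: [0.5241, 0.1338, 0.0659]
tool_rot: [0.446, -0.545, 0.551, -0.447]
contact_force: [-10.5, -2.6, 20.9]
opening: 0.339
```

```bash
python3 - <<'E'
from h import *
s=foot(.045)
E
```

```text
t 13.15 tcp [0.5241 0.1338 0.0659] y [ 0.006 -0.006 -1.   ] F [-10.5  -2.6  20.9] op 0.339
foot [0.5249 0.133  0.0322] need tool [ 0.0006 -0.0128 -0.0004] need world [-0.0006 -0.0004  0.0128] tau [-0.36  2.06  0.01]
```

Call:
apply_moves(motion=[[[0,-0.001,0],0],[[0,-0.001,0],0]])

```text
clock: 13.4
tool_pos: [0.5241, 0.1338, 0.0733]
tool_rot: [0.446, -0.545, 0.552, -0.447]
contact_force: [-5.8, -0.6, 9.0]
opening: 0.34
```

Call:
apply_moves(motion=[[[0,0.001,0],0],[[0,0.001,0],0]])

```text
clock: 13.65
tool_pos: [0.524, 0.1338, 0.0744]
tool_rot: [0.445, -0.545, 0.552, -0.448]
contact_force: [-4.9, -0.8, 7.5]
opening: 0.335
```

```bash
python3 - <<'E'
from h import *
s=foot(.045)
E
```

```text
t 13.65 tcp [0.524  0.1338 0.0744] y [ 0.009 -0.006 -1.   ] F [-4.9 -0.8  7.5] op 0.335
foot [0.5249 0.133  0.0407] need tool [ 0.0005 -0.0043 -0.0005] need world [-0.0006 -0.0004  0.0043] tau [-0.09  1.1   0.05]
```

Call:
apply_moves(motion=[[[0,0,-0.0005],0],[[0,0,-0.0005],0],[[0,0.0005,0],0]])

```text
clock: 14.02
tool_pos: [0.5239, 0.1338, 0.0764]
tool_rot: [0.444, -0.544, 0.552, -0.449]
contact_force: [-3.6, -0.4, 4.8]
opening: 0.339
```

```bash
python3 - <<'E'
from h import *
s=foot(.045)
im=arm.grab_frame('wrist'); save('w14.png',cv2.resize(im[130:300,150:360],None,fx=3,fy=3,interpolation=cv2.INTER_CUBIC))
E
```

```text
t 14.025 tcp [0.5239 0.1338 0.0764] y [ 0.012 -0.005 -1.   ] F [-3.6 -0.4  4.8] op 0.339
foot [0.5249 0.133  0.0428] need tool [ 0.0005 -0.0022 -0.0004] need world [-0.0006 -0.0004  0.0022] tau [0.   0.78 0.02]
```

View pics/w14.png

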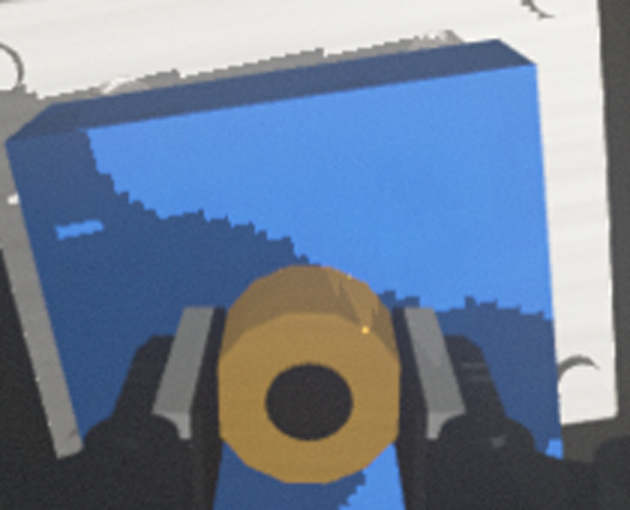

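Call:
apply_moves(motion=[[[0,0,0],0],[[0,0.0003,0],0]])

```text
clock: 14.32
tool_pos: [0.5239, 0.1338, 0.0761]
tool_rot: [0.444, -0.544, 0.552, -0.449]
contact_force: [-2.5, 0.1, 5.0]
opening: 0.331
```

Call:
apply_moves(hand=0.35, motion=[[[0,0,0],0],[[0,0,0],0],[[0,0,0],0],[[0,0,0],0]])

```text
clock: 14.82
tool_pos: [0.5242, 0.1336, 0.074]
tool_rot: [0.445, -0.544, 0.553, -0.449]
contact_force: [0.2, 0.3, -0.5]
opening: 0.645
```

```bash
python3 - <<'E'
from h import *
s=foot(.045)
im=arm.grab_frame('wrist'); save('w15.png',im)
E
```

```text
t 14.825 tcp [0.5242 0.1336 0.074 ] y [ 0.012 -0.006 -1.   ] F [ 0.2  0.3 -0.5] op 0.645
foot [0.5252 0.1328 0.0403] need tool [ 0.0004 -0.0047 -0.0007] need world [-0.0009 -0.0002  0.0047] tau [-0.01  0.02 -0.01]
```

View pics/w15.png

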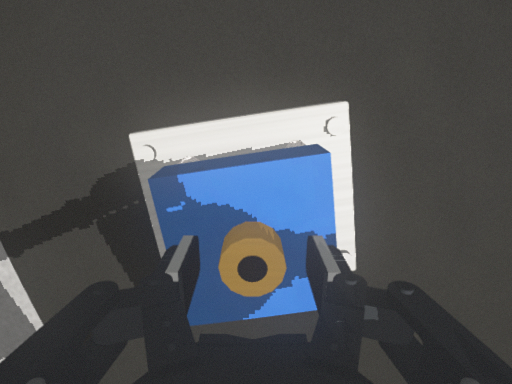

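Call:
apply_moves(motion=[[[0,-0.01,0],0],[[0,-0.03,0],0],[[0,-0.04,0],0],[[0.03,-0.02,0],0],[[0.05,0,0],0],[[0.05,0,0],0],[[0,0,0],0],[[0,0,0],0]])

```text
clock: 15.88
tool_pos: [0.497, 0.0042, 0.184]
tool_rot: [0.443, -0.542, 0.554, -0.451]
contact_force: [0.6, -0.2, -0.4]
opening: 0.651
```

```bash
python3 - <<'E'
from h import *
s=foot(.045); p=(s['tool_pos'],s['tool_rot'])
im=arm.grab_frame('wrist'); save('w16.png',im);np.savez('pics/w16.npz',im=im,p=p[0],q=p[1])
print(proj('wrist',[[.5243,.1326,.095],[.5243,.1326,.075]],p))
t=arm.grab_frame('top'); save('t16.png',t); np.save('pics/t16.npy',t)
i=arm.grab_frame('scene'); save('s16.png',cv2.resize(i[120:210,120:350],None,fx=3.4,fy=3.4,interpolation=cv2.INTER_CUBIC));np.save('pics/s16.npy',i)
for n in('top','scene'): print(n,proj(n,[[.5243,.1326,.095],[.5243,.1326,.075]]))
E
```

```text
t 15.875 tcp [0.497  0.0042 0.184 ] y [ 0.019 -0.007 -1.   ] F [ 0.6 -0.2 -0.4] op 0.651
foot [0.4982 0.0034 0.1503] need tool [-0.1321  0.105  -0.0025] need world [ 0.0261  0.1292 -0.1053] tau [ 0.07  0.01 -0.01]
[[250.45947029  14.80898259]
 [250.08221543  21.80552462]]
top [[195.33833651 256.71759035]
 [197.01682499 255.68140846]]
scene [[296.81203793 147.999322  ]
 [296.37002132 153.6582352 ]]
```

View pics/w16.png

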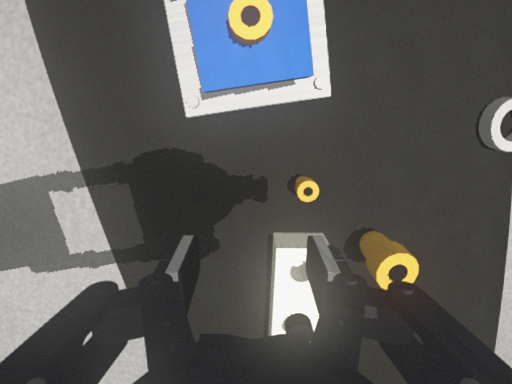

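View pics/s16.png

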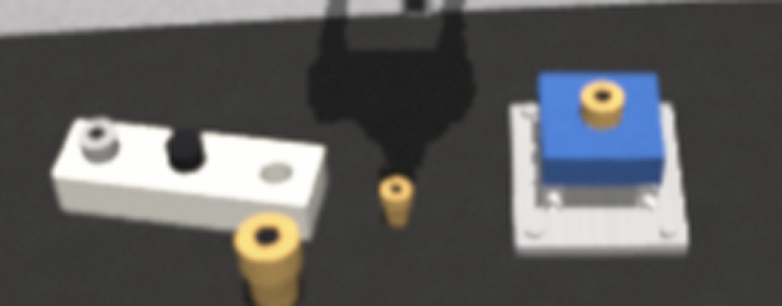

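View pics/t16.png

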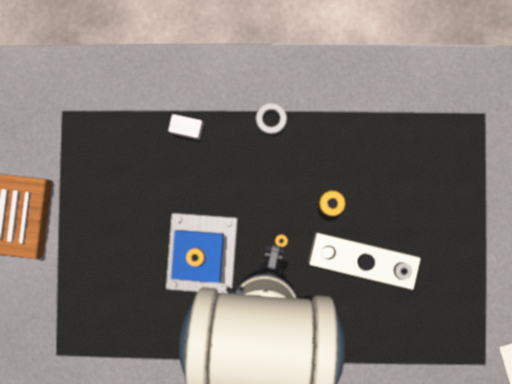

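The scene shows the bushing in the nest and the other things undisturbed. During the retract, the height and force figures suggested it may have lifted about 1 mm. I'll close the fingers and press once more on the top of the head.

Call:
apply_moves(hand=1.0, motion=[[[-0.02,0.005,0],0],[[-0.035,0.01,0],0],[[-0.035,0.01,0],0],[[-0.025,0.01,0],0],[[0,0,0],0],[[0,0,0],0]])

```text
clock: 16.77
tool_pos: [0.5205, 0.126, 0.1461]
tool_rot: [0.447, -0.54, 0.551, -0.453]
contact_force: [0.2, -1.1, 1.0]
opening: 0.003
```

```bash
python3 - <<'E'
from h import *
delta([.5245,.1328,.095])
E
```

```text
t 16.775 pos [0.5205 0.126  0.1461] F [ 0.2 -1.1  1. ] op 0.003
axes x [-0.191 -0.982  0.004] y [ 0.016 -0.007 -1.   ] z [ 0.981 -0.191  0.017]
shift tool [-0.0077  0.0512  0.0017]
```

Call:
apply_moves(motion=[[[-0.0065,0.01,0.0015],0],[[0,0.014,0],0],[[0,0.01,0],0],[[0,0,0],0],[[0,0,0],0]])

```text
clock: 17.4
tool_pos: [0.524, 0.1301, 0.1099]
tool_rot: [0.446, -0.54, 0.552, -0.452]
contact_force: [0.4, -0.6, -0.1]
opening: 0.0
```

```bash
python3 - <<'E'
from h import *
delta([.5245,.1328,.095])
im=arm.grab_frame('wrist'); save('w17.png',im)
E
```

```text
t 17.4 pos [0.524  0.1301 0.1099] F [ 0.4 -0.6 -0.1] op 0.0
axes x [-0.194 -0.981  0.004] y [ 0.016 -0.008 -1.   ] z [ 0.981 -0.194  0.018]
shift tool [-0.0028  0.0149 -0.0003]
```

View pics/w17.png

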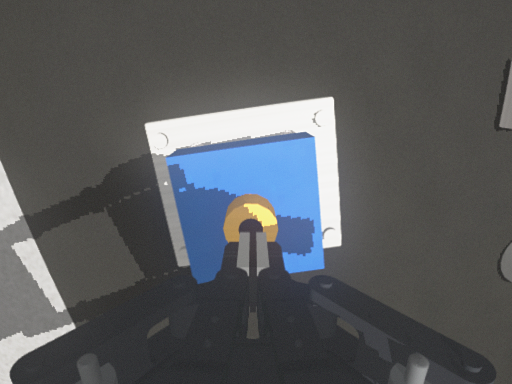

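Call:
apply_moves(motion=[[[-0.0026,0.003,0],0],[[0,0.005,0],0],[[0,0.002,0],0],[[0,0,0],0]])

```text
clock: 17.95
tool_pos: [0.525, 0.1329, 0.1]
tool_rot: [0.446, -0.54, 0.552, -0.452]
contact_force: [-0.1, 0.2, -0.6]
opening: -0.005
```

Call:
apply_moves(motion=[[[0,0.001,0],0],[[0,0.001,0],0]])

```text
clock: 18.2
tool_pos: [0.5252, 0.1329, 0.0982]
tool_rot: [0.446, -0.54, 0.552, -0.452]
contact_force: [-1.4, 0.8, -0.3]
opening: -0.005
```

Call:
apply_moves(motion=[[[0,0.001,0],0],[[0,0.001,0],0]])

```text
clock: 18.45
tool_pos: [0.5253, 0.1329, 0.0961]
tool_rot: [0.446, -0.54, 0.552, -0.452]
contact_force: [0.0, 0.1, 0.5]
opening: 0.001
```

```bash
python3 - <<'E'
from h import *
delta([.5245,.1328,.095])
E
```

```text
t 18.45 pos [0.5253 0.1329 0.0961] F [0.  0.1 0.5] op 0.001
axes x [-0.194 -0.981  0.004] y [ 0.018 -0.007 -1.   ] z [ 0.981 -0.193  0.019]
shift tool [ 0.0002  0.0011 -0.0008]
```

Call:
apply_moves(motion=[[[0,0.001,0],0]])

```text
clock: 18.58
tool_pos: [0.5253, 0.1329, 0.0951]
tool_rot: [0.446, -0.54, 0.552, -0.452]
contact_force: [0.7, 0.1, 1.1]
opening: -0.0
```

Call:
apply_moves(motion=[[[0,0.001,0],0]])

```text
clock: 18.7
tool_pos: [0.5254, 0.1329, 0.0943]
tool_rot: [0.446, -0.54, 0.552, -0.452]
contact_force: [-0.4, -0.4, 1.8]
opening: 0.0
```

Call:
apply_moves(motion=[[[0,0.001,0],0]])

```text
clock: 18.82
tool_pos: [0.5254, 0.1329, 0.0937]
tool_rot: [0.445, -0.54, 0.552, -0.453]
contact_force: [-1.4, -0.1, 3.0]
opening: 0.006
```

Call:
apply_moves(motion=[[[0,0.001,0],0]])

```text
clock: 18.95
tool_pos: [0.5254, 0.1329, 0.0931]
tool_rot: [0.445, -0.54, 0.552, -0.453]
contact_force: [-2.0, -0.3, 4.6]
opening: -0.003
```

First contact with the head top is at z ≈ 0.0953–0.0957, against 0.095 when fully seated. So the shoulder is flush to within about 0.5 mm. I'm retracting.

Call:
apply_moves(motion=[[[0,-0.005,0],0],[[0,-0.02,0],0],[[0,-0.04,0],0],[[0.04,-0.03,0],0],[[0.05,0,0],0],[[0,0,0],0],[[0,0,0],0]])

```text
clock: 19.82
tool_pos: [0.5067, 0.0438, 0.1979]
tool_rot: [0.444, -0.538, 0.554, -0.455]
contact_force: [-0.0, 0.2, 0.1]
opening: 0.002
```

```bash
python3 - <<'E'
from h import *
s,M=delta([.5245,.1328,.095]); p=(s['tool_pos'],s['tool_rot'])
im=arm.grab_frame('wrist'); save('w18.png',im)
print(proj('wrist',[[.5243,.1326,.095],[.5243,.1326,.105],[.533,.1326,.095]],p))
t=arm.grab_frame('scene'); save('s18.png',cv2.resize(t[110:280,100:360],None,fx=3,fy=3,interpolation=cv2.INTER_CUBIC))
E
```

```text
t 19.825 pos [0.5067 0.0438 0.1979] F [-0.   0.2  0.1] op 0.002
axes x [-0.192 -0.981  0.002] y [ 0.025 -0.007 -1.   ] z [ 0.981 -0.192  0.026]
shift tool [-0.0911  0.1026 -0.0024]
[[248.41367687  76.7839616 ]
 [248.59867001  75.8260544 ]
 [259.47706408  74.54164927]]
```

View pics/w18.png

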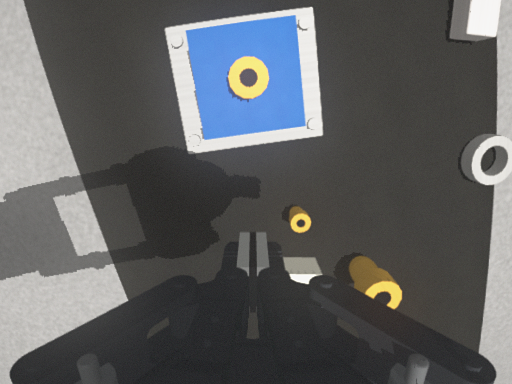

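View pics/s18.png

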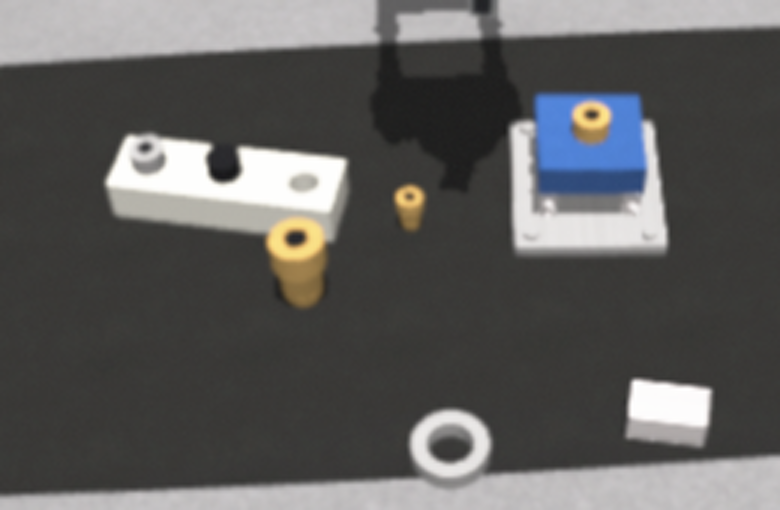

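The wrist picture has the head at (249,77), where (248,77) was predicted for a seated, centred bushing. The nest is up and everything else is in place, so I'm handing in.

```bash
python3 -c "
from workcell import arm
print(arm.finish_job())"
```

```text
the job is handed in; nothing more can be done
None
```

The brass bushing is pressed home in the blue nest, and I handed the job in at about 20 s of the 58 s allowed. I took the middle-sized one from the rack, started it in the bore at (0.524, 0.133) and pressed to about 22 N. I then eased the nest back up before letting go. `finish_job` reports no verdict.

**Press:** The highest force reading was 20.9 N, about 22.4 N once the bushing's weight is added, which is under the 25 N limit. The lowest foot height I estimated was about 0.032 m, against 0.029 m for the stop. A sideways force of up to about 10 N built up during the press.

**Seating after letting go:** A light touch on the head with the fingers shut, up to 4.6 N, met it at z ≈ 0.0953–0.0957. Fully seated it would be 0.095, so the shoulder is within about 0.3–0.7 mm of flush. The last wrist picture shows the head within a pixel of where a seated, centred bushing should be. The nest is back up and the gripper is clear.

**One check that disagreed:** While easing off, the height and force readings suggested the bushing might have lifted about 1 mm. The touch afterwards puts it within the 1.7 mm tolerance. I stopped at that light touch and did not press again to full force.

**Everything else:** The two sleeves, the ring gauge and the gauge block look unmoved in the last pictures. I judged that by eye and did not measure it.

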